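Pop the child-proof tablet box with its release dowel

ROBOT

A 6-joint arm with a two-finger parallel gripper is mounted at the origin on the work surface. World frame = base frame: x ahead of the robot, y to its left, z up, the work surface at z = 0. Lengths are in mm, angles in rad, forces in N, time in s.
With the tool pointing down it reaches from about 275 to 750 mm from the base axis. Payload 10.2 kg.
Tool frame: the origin (TCP) lies at the very end of the fingers, on their centre line; the grasp point (between the pads) lies 19 mm behind it (r.grip_point_offset is the distance from the TCP to the grasp point, in mm); y points along the fingers, z is the direction in which the jaws open and shut, and the axes are right-handed (so a half turn about y gives the same grasp; the last joint's range is limited). The gripper opens to 85 mm and grips with 20 to 120 N. Pads are 22 mm wide; open, the fingers measure 114 mm over their backs; the gripper's body (76 mm by 85 mm) begins 54 mm behind the grasp point. The pads swing forward as they close: fully open they stand 13 mm farther back than shut.
Start: joints at [-1.534, 0.313, 1.498, -0, 1.331, -0.223], TCP at [134.852, -507.391, 231.294] pointing down, gripper open.
Joint ranges: [-2.94, 2.94], [-0.97, 2.17], [0.19, 2.56], [-1.23, 4.37], [0.02, 3.11], [-2.88, 2.88]. Speed limits (rad/s): [2.39, 2.39, 3.01, 3.14, 3.14, 3.14].

INTERFACE

Orientations are given as a 3x3 rotation matrix whose columns are the frame's x, y, z axes.
In Python, from workcell import monitor, optics, ticket, r gives the robot as it stands. The module is installed in compiled form; this text tells all that it offers.
- The arm moves only by the tool send_rows, never from a script. Its argument "rows" is a list of rows, each a list of 2 entries, a list of its own where there are three numbers: the shift along the tool's x, y, z in units of 40 mm (1.0 is 40 mm), then the turn, a rotation vector about the tool's x, y, z in units of 6 degrees (1.0 is 6 degrees). A call has 1 to 8 rows; each row is the pose to reach, as a shift and turn from the pose commanded when the call began, along the tool's axes at that moment; what a row does not reach only later rows make up. A row lasts 1/12 s, in which the tool goes at most 41.7 mm and 7.16 degrees, less where a joint would pass 70% of its speed; a pose out of reach is approached as far as the arm can. A call with a gripper value outside its range is refused whole. "gripper" is the opening, from 0 (shut) to 1 (fully open), set as the call begins (left out, the last holds). The fingers move at their own pace and stop on an object; "grip_force" is the grip in N (left out, the last holds). Time passes only in rows, so rows that repeat a pose let the fingers close. It gives the time, the measured TCP pose, the force and the opening at its end, in the units of the state.
- monitor.read_state(): the state, without advancing time (a new reading comes with each control period).
- optics.capture(name): name is "scene" or "top" or "wrist"; returns a dict with "image" (480x640x3 uint8, red, green, blue), "mtx" (3x3 intrinsics, pixels), "extrinsics" (4x4, takes a point from camera to world coordinates). Camera axes: x right, y down, z forward; pixel columns grow to the right and rows downward; lengths in mm; the calibration is good to about 2 mm. A picture is of the moment at which its call begins. There is no depth.
- ticket.job_done(): hands the job in, once; it reports no verdict.
The state is a dict: "clock": time; "q": joint angles; "dq": joint speeds; "joint_torque": joint torques, N m; "tcp_pos": TCP position; "tcp_rot": TCP orientation; "ft_force": force on the tool from outside, world axes, zero at the start; "moment": the same for the moment, N m; "finger_gap": finger opening in mm.
Only numpy, scipy, OpenCV 4.12 (cv2) and the standard library are available. Lean on these libraries where they do the work, as an engineer would, in place of code of your own. Each camera call takes 0.05 s, during which the arm holds its last target.

TASK

Open the child-proof dishwasher-tablet box: take the wooden release dowel from its holder, push its orange tip through the small hole in the side of the box until the catch behind lets go and the lid springs open. Then lay the dowel back in the two V rests of the holder, the same way round as it was, and swing the blue keeper bar shut across it until it has snapped past its spring ball. Leave the mug, tea tin and bowl where they stand.

Things in the scene. Friction and masses are not known exactly. Their poses are not given: they have to be found in the camera images.
- tabletbox: Fixed white plastic box, 180 (its x) x 200 (its y) mm and 118 mm high, with a grey lid 8 mm thick on top (top face 128 mm above the counter). Origin: centre of its underside, on the counter; z up. The wall with the hole is the one on its -x side (outer face 90 mm from the origin, 6 mm thick); the lid's hinge runs along the top of its +x side. Poking is done along the box's +x axis.
- hole (a point): Centre of the round release hole, 22 mm across, on the outer face of the wall, 80 mm above the counter, with a flat orange ring round it (38 mm outside diameter, 3 mm proud) and a short orange stripe on the lid above it. Axes parallel to the box's: its +x points straight into the hole, level. Behind the hole is free space, then the flat orange catch plate 36 x 36 mm, 20 mm in from the outer face.
- catch (a joint): Travel of the spring catch plate, m: 0 at rest, grows when pushed along the box's +x, at most 0.020. It lets the lid go at about 0.008 (dowel tip about 28 mm in from the outer face of the wall; stops at 40 mm). Its spring resists with 3 N at rest and about 7.5 N fully pushed, and brings it back.
- lid (a joint): Opening angle of the lid, rad: 0 shut, 1.35 fully open (nearly upright). Once the catch lets go a spring throws it open within about a second and keeps it open.
- lid_edge (a point): Middle of the lid's free edge, above the hole, 124 mm above the counter while shut. When opening it rises in a quarter circle of about 180 mm radius away from the hole wall.
- holder: Fixed wooden holder for the dowel: base plate 185 x 120 mm, 10 mm thick, and two V rests, 13 mm wide, centred 46 mm behind and 68 mm ahead of the origin (along x), whose tops are about 54 mm high and 37 mm apart inside, so that they guide the dowel to the middle. Origin on the counter; x is the direction in which the dowel's tip points when it lies in the rests; z up. The dowel lies with its axis above the x axis, 45 mm above the counter.
- rod: Loose wooden dowel, 14 mm diameter, 190 mm long, 40 to 85 g, with a black rubber grip block 50 mm long (along x), 26 mm wide (y) and 24 mm high (z). Origin: centre of the grip block, on the axis. x along the dowel towards its orange tip, 110 mm ahead of the origin; the tail ends 80 mm behind it. At the start it lies in the holder's rests, origin above the holder's origin (rests touch only the bare dowel, either side of the grip block).
- rod_tip (a point): Centre of the orange end face of the dowel.
- keeper (a joint): Angle of the keeper bar about its upright hinge, rad: 0 shut (bar across the dowel's tail, along the holder's +y, against its stop), grows counter-clockwise seen from above, at most 1.9; about 1.57 = bar pointing along the holder's -x, away from the dowel. It stays where left (small friction). At about 0.3 it meets a spring ball (needs about 4 N at the knob), rides over it, and below about 0.04 the ball snaps up behind the bar and keeps it shut against its stop at 0.
- keeper_hinge (a point): Hinge axis of the keeper bar, at the bar's mid height, 61 mm above the counter; 66 mm behind and 40 mm to the right (-y) of the holder's origin.
- keeper_knob (a point): Centre of the top face of the black knob on the blue keeper bar: upright cylinder 18 mm diameter, 28 mm high, its top 95 mm above the counter, 75 mm from the hinge axis. The bar is 16 mm wide, 12 mm thick, its top 67 mm above the counter and its end 92 mm from the hinge axis.
- mug: Blue ceramic mug, 80 mm across, 90 mm high. Origin: centre of its underside. To be left alone.
- teatin: Green tea tin, 72 mm across, 90 mm high. Origin: centre of its underside. To be left alone.
- bowl: White bowl, 130 mm across, 55 mm high. Origin: centre of its underside. To be left alone.
Not all that is in view belongs to the job. Of the things shaped like the holder, the wooden one is meant.

How it is judged (in metres and radians):
On the way, in this order (a step that is already met when the one before it is completed fails the run):
1. the dowel's tip is in the release hole (y of rod_tip in the frame of hole between -0.01 and 0.01 m and z of rod_tip in the frame of hole between -0.01 and 0.01 m and x of rod_tip in the frame of hole between 0.006 and 0.05 m).
2. the lid has sprung open (value of joint lid above 0.6 rad), for 0.1 s.
3. the dowel lies back in both V rests, the same way round, let go (x of rod in the frame of holder between -0.018 and 0.018 m and y of rod in the frame of holder between -0.006 and 0.006 m and z of rod in the frame of holder between 0.04 and 0.05 m and angle between the x axis of rod and the x axis of holder, either way round below 0.08 rad and x of rod_tip in the frame of holder above 0.08 m and contact force between rod and the fingers below 0.1 N), for 0.2 s.
4. the keeper bar is shut past its spring ball (value of joint keeper below 0.04 rad), for 0.2 s.
At the end, for the whole second after the job is handed in: Lid open past 1.0 rad; dowel at rest in both V rests, same way round, grip block within 18 mm (along), 6 mm (sideways), 5 mm (height) of its place and 0.08 rad of the holder's x; keeper bar under 0.04 rad; mug, tin and bowl within 30 mm of where they stood (value of joint lid above 1 rad and x of rod in the frame of holder between -0.018 and 0.018 m and y of rod in the frame of holder between -0.006 and 0.006 m and z of rod in the frame of holder between 0.04 and 0.05 m and angle between the x axis of rod and the x axis of holder, either way round below 0.08 rad and x of rod_tip in the frame of holder above 0.08 m and value of joint keeper below 0.04 rad and linear speed of rod below 0.02 m/s and distance of each of mug, teatin, bowl from where it was at the start of the episode below 0.03 m); the robot touches nothing.
It fails at once if the mug, tea tin or bowl is shifted by more than 30 mm or tipped over (distance of any of mug, teatin, bowl from where it was at the start of the episode above 0.03 m or angle between any of mug, teatin, bowl's own z axis and vertical above 0.5 rad).
It also fails if it takes over 61 s, if anything falls off the work surface, if the arm or the gripper's body presses on something with over 40 N, if the wrist force passes 120 N, or if a joint passes its speed limit or range.

## Working session

There is one attempt and no reset: what is moved stays moved. The work goes in short steps, Python scripts to look and compute and a tool call to move; the robot and the scene stay as the last step left them, time stands still between calls to the robot, and variables do not carry over. Pictures are saved under pics/ and viewed, and the job is handed in when it is done.

Besides the shell and the picture viewer there is one more tool, called after "Request:" in YAML: its name, and indented under it one key for each argument. send_rows: Moves the arm, as the interface text tells. Its arguments: {"type":"object","properties":{"rows":{"type":"array","items":{"type":"array"}},"gripper":{"type":"number"},"grip_force":{"type":"number"}},"required":["rows"]}

```bash
mkdir -p pics; cat > h.py <<'E'
import numpy as np, cv2, json
from workcell import monitor, optics, ticket, r
def snap(n,fn):
    c=optics.capture(n); cv2.imwrite('pics/'+fn+'.png',c['image'][:,:,::-1]); np.savez('pics/'+fn+'.npz',**c); return c
def load(fn): return dict(np.load('pics/'+fn+'.npz'))
def ray(c,p):
    d=np.linalg.inv(c['mtx'])@np.array([p[0],p[1],1.]); R=c['extrinsics'][:3,:3]
    d=R@d; return c['extrinsics'][:3,3],d/np.linalg.norm(d)
def onz(c,p,z):
    o,d=ray(c,p); return o+d*(z-o[2])/d[2]
def tri(c1,p1,c2,p2):
    o1,d1=ray(c1,p1);o2,d2=ray(c2,p2)
    A=np.stack([d1,-d2],1); s=np.linalg.lstsq(A,o2-o1,rcond=None)[0]
    a=o1+d1*s[0];b=o2+d2*s[1]; return (a+b)/2,np.linalg.norm(a-b)
def proj(c,P):
    E=np.linalg.inv(c['extrinsics']); q=c['mtx']@(E[:3,:3]@np.array(P)+E[:3,3]); return q[:2]/q[2]
E
python3 - <<'E'
from h import *
np.set_printoptions(precision=3,suppress=True)
for n in('scene','top','wrist'):
    c=snap(n,n+'0'); print(n,c['mtx'].tolist(),c['extrinsics'])
print(monitor.read_state(), r.grip_point_offset)
E
```

```text
scene [[461.4577823113331, 0.0, 310.14178815673245], [0.0, 461.4577823113331, 235.8241396792918], [0.0, 0.0, 1.0]] [[  -0.347    0.624   -0.7   1300.373]
 [   0.938    0.241   -0.251  167.611]
 [   0.012   -0.743   -0.669  808.471]
 [   0.       0.       0.       1.   ]]
top [[544.5592636808005, 0.0, 318.60668719537694], [0.0, 544.5592636808005, 226.00223371884564], [0.0, 0.0, 1.0]] [[   0.008   -0.997    0.077  466.257]
 [  -1.      -0.009   -0.012  -98.442]
 [   0.013   -0.077   -0.997 1401.03 ]
 [   0.       0.       0.       1.   ]]
wrist [[409.5252851490413, 0.0, 315.89012730519096], [0.0, 409.5252851490413, 242.82461822870627], [0.0, 0.0, 1.0]] [[   0.258   -0.918   -0.301  211.496]
 [  -0.966   -0.245   -0.08  -486.645]
 [  -0.       0.312   -0.95   372.882]
 [   0.       0.       0.       1.   ]]
{'clock': 0.15, 'q': array([-1.534,  0.313,  1.498, -0.   ,  1.331, -0.223]), 'dq': array([ 0.002, -0.002, -0.001, -0.   ,  0.   ,  0.001]), 'joint_torque': array([  0.003, -41.237, -25.98 ,  -0.   ,   0.003,   0.   ]), 'tcp_pos': array([ 134.835, -507.198,  230.859]), 'tcp_rot': array([[-0.966, -0.   ,  0.257],
       [-0.257,  0.001, -0.966],
       [-0.   , -1.   , -0.001]]), 'ft_force': array([0.727, 0.036, 0.077]), 'moment': array([-0.044, -0.024, -0.005]), 'finger_gap': 85.32978416312966} 18.700000000000003
```

View pics/scene0.png

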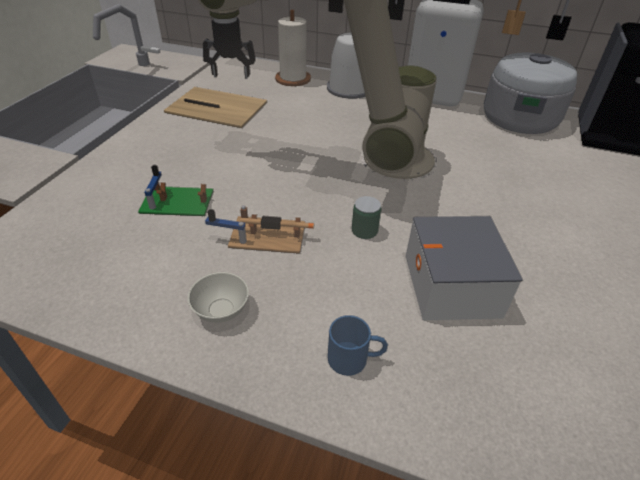

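View pics/top0.png

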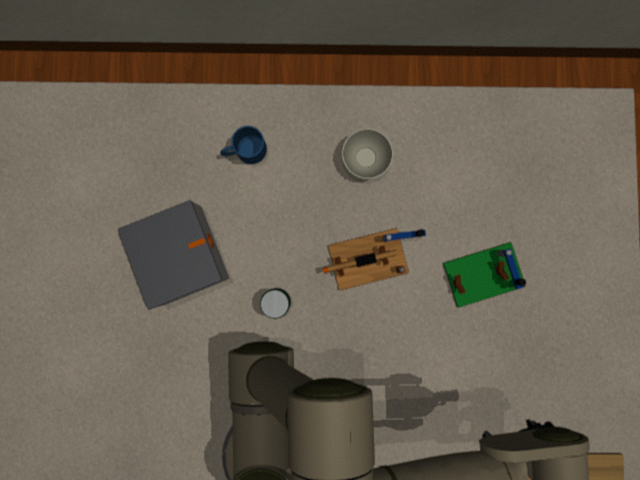

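View pics/wrist0.png

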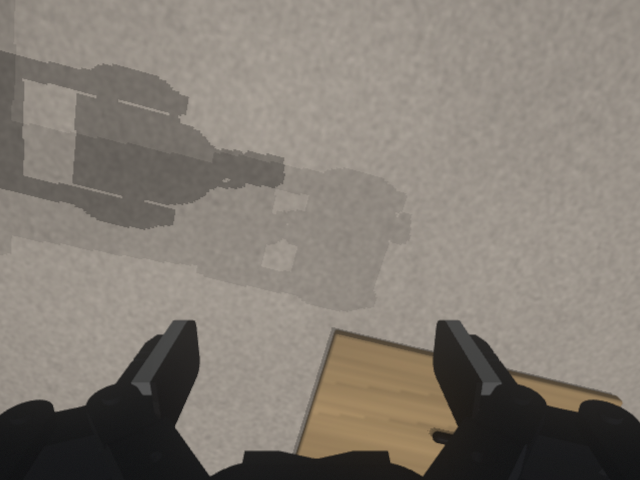

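```bash
python3 - <<'E'
from h import *
a=load('top0')['image'][215:305,300:440]; b=load('scene0')['image'][195:265,190:330]
c=load('top0')['image'][190:320,100:240]; d=load('scene0')['image'][205:330,390:530]
f=lambda x:cv2.resize(x,(400,300),interpolation=cv2.INTER_CUBIC)
cv2.imwrite('pics/z0.png',np.vstack([np.hstack([f(a),f(b)]),np.hstack([f(c),f(d)])])[:,:,::-1])
# lid in top: dark grey
for n in('top0','scene0'):
    cc=load(n); im=cc['image']; hsv=cv2.cvtColor(im,cv2.COLOR_RGB2HSV)
    m=cv2.inRange(hsv,(5,190,120),(14,255,255))
    k,l,s,ct=cv2.connectedComponentsWithStats(m)
    print(n,[(s[i].tolist(),ct[i].round(1).tolist()) for i in range(1,k) if s[i][4]>8])
E
```

```text
top0 [([189, 239, 16, 9, 76], [196.5, 242.9]), ([323, 268, 6, 4, 20], [325.5, 269.5])]
scene0 [([425, 245, 16, 3, 38], [432.2, 245.7])]
```

View pics/z0.png

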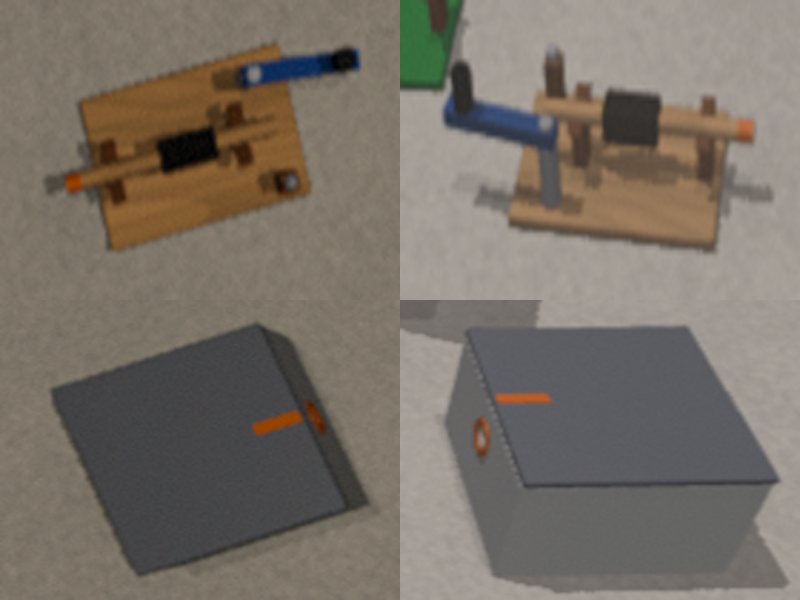

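```bash
python3 - <<'E'
from h import *
np.set_printoptions(precision=1,suppress=True)
t=load('top0');s=load('scene0')
T=lambda x,y:(x/400*140+300,y/300*90+215)
S=lambda x,y:((x-400)/400*140+190,y/300*70+195)
B=lambda x,y:(x/400*140+100,(y-300)/300*130+190)
D=lambda x,y:((x-400)/400*140+390,(y-300)/300*125+205)
P={}
for n,a,b in [('tip',T(67,183),S(752,130)),('hingetop',T(255,74),S(546,125)),('knob',T(346,60),S(461,68)),('post',T(291,182),S(553,53)),('block',T(187,149),S(632,105)),('hole',B(316,416),D(482,437)),('base',T(80,101),S(716,243)),
 ('lid1',B(260,324),D(525,484)),('lid2',B(350,508),D(465,329)),('lid3',B(140,573),D(688,328)),('lid4',B(53,391),D(776,480))]:
    P[n],e=tri(t,a,s,b); print(n,P[n],e)
u=P['tip']-P['block'];print('rod dir deg',np.degrees(np.arctan2(u[1],u[0])),np.linalg.norm(u))
for i,j in(('lid1','lid2'),('lid4','lid3'),('lid2','lid3'),('lid1','lid4')):
    v=P[j]-P[i];print(i,j,np.linalg.norm(v),np.degrees(np.arctan2(v[1],v[0])))
print('tin',onz(t,(275,303),90),'mug',onz(t,(249,145),90),'bowl',onz(t,(367,154),55))
E
```

```text
tip [ 462.  -126.4   45.2] 3.235251173031935
hingetop [ 543.3 -287.2   64.5] 3.7519518797116818
knob [ 552.7 -360.7   92.3] 2.9752581063836745
post [ 464.2 -320.9   49.2] 3.04173090933339
block [ 488.  -230.3   53.4] 2.4588980733336148
hole [531.6 149.   78. ] 3.8474268062932597
base [ 524.5 -137.6    4.8] 5.20791583016186
lid1 [623.1 188.8 122.7] 3.348740031521583
lid2 [436.7 110.4 123.5] 3.0900350478452383
lid3 [370.4 280.  124.2] 5.57879952016539
lid4 [553.3 355.8 121.7] 1.7823611732923483
rod dir deg 104.08925192340125 107.44720159458848
lid1 lid2 202.23962227124719 -157.18222299511535
lid4 lid3 197.94042691015696 -157.4803852118576
lid2 lid3 182.13048960639895 111.33515860630108
lid1 lid4 181.0419483564461 112.69241171226814
tin [382.9 -11.9  90. ] mug [764.7  56.9  90. ] bowl [ 753.1 -234.8   55. ]
```

```bash
cat >> h.py <<'E'
from scipy.spatial.transform import Rotation as Ro
def R_for(deg,tilt=0):
    # tool x along -(dir deg), y down
    a=np.radians(deg); x=-np.array([np.cos(a),np.sin(a),0]); y=np.array([0,0,-1.]); return np.stack([x,y,np.cross(x,y)],1)
def plan(pos,R=None):
    s=monitor.read_state(); R0=s['tcp_rot']; 
    sh=R0.T@(np.array(pos)-s['tcp_pos'])/40
    tv=np.zeros(3) if R is None else Ro.from_matrix(R0.T@R).as_rotvec(degrees=True)/6
    print('clock',round(s['clock'],2),'shift',sh.round(3),'turn',tv.round(3),'gap',round(s['finger_gap'],1)); return sh,tv
E
python3 - <<'E'
from h import *
plan([490,-225,235],R_for(104))
E
```

```text
clock 0.15 shift [-10.394  -0.097  -4.537] turn [ 6.0000e-03 -1.4852e+01 -9.0000e-03] gap 85.3
```

Request:
send_rows:
  rows:
    - [[-1,0,-0.4],[0,-1.1,0]]
    - [[-2,0,-0.8],[0,-2.2,0]]
    - [[-3,0,-1.2],[0,-3.4,0]]
    - [[-4,0,-1.7],[0,-4.5,0]]
    - [[-4.9,0,-2.1],[0,-5.7,0]]
    - [[-5.8,0,-2.5],[0,-6.8,0]]
    - [[-6.6,0,-2.9],[0,-8,0]]
    - [[-7.4,-0.1,-3.2],[0,-9.2,0]]

```text
clock: 0.82
tcp_pos: [389.2, -305.2, 234.8]
tcp_rot: [[-0.335, -0.001, 0.942], [-0.942, 0.001, -0.335], [-0.001, -1.0, -0.001]]
ft_force: [0.3, -0.5, 0.3]
finger_gap: 85.6
```

```bash
python3 - <<'E'
from h import *
plan([490,-225,235],R_for(104))
E
```

```text
clock 0.82 shift [-2.735 -0.005  1.702] turn [ 0.009 -5.599 -0.013] gap 85.6
```

Request:
send_rows:
  rows:
    - [[-0.8,0,0.5],[0,-1.1,0]]
    - [[-1.6,0,1.0],[0,-2.2,0]]
    - [[-2.2,0,1.4],[0,-3.3,0]]
    - [[-2.7,0,1.7],[0,-4.4,0]]
    - [[-2.7,0,1.7],[0,-5.4,0]]
    - [[-2.7,0,1.7],[0,-5.4,0]]
    - [[-2.7,0,1.7],[0,-5.4,0]]

```text
clock: 1.4
tcp_pos: [488.7, -229.4, 235.0]
tcp_rot: [[0.212, -0.001, 0.977], [-0.977, 0.0, 0.212], [-0.0, -1.0, -0.0]]
ft_force: [-1.1, -0.7, -0.1]
finger_gap: 85.4
```

```bash
python3 - <<'E'
from h import *
snap('wrist','w1'); plan([490,-225,235],R_for(104))
print(monitor.read_state()['q'])
E
```

```text
clock 1.45 shift [-0.106  0.004  0.062] turn [ 0.003 -0.302 -0.002] gap 85.6
[-6.56617943e-01  3.43004534e-01  1.44612471e+00 -9.49628666e-05
  1.35286777e+00 -8.69289982e-01]
```

View pics/w1.png

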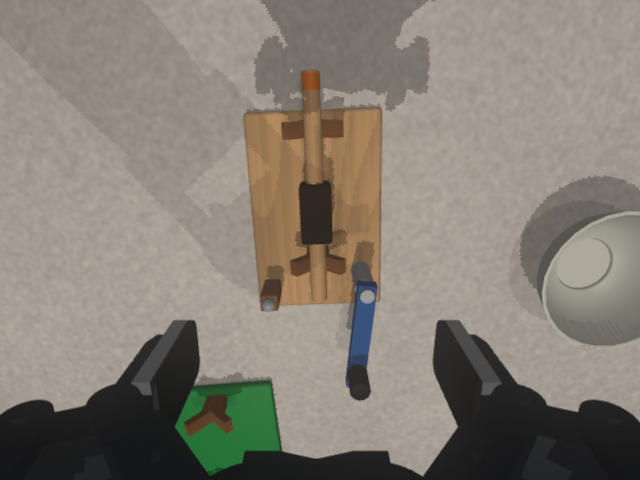

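Request:
send_rows:
  rows:
    - [[-1,0,0.0],[0,-0.3,0]]
    - [[-2,0,0],[0,-0.3,0]]
    - [[-2,0,0],[0,-0.3,0]]
    - [[-2,0,0],[0,-0.3,0]]

```text
clock: 1.78
tcp_pos: [471.2, -150.6, 235.8]
tcp_rot: [[0.244, 0.001, 0.97], [-0.97, -0.0, 0.244], [0.001, -1.0, 0.001]]
ft_force: [0.7, 0.3, -0.2]
finger_gap: 85.7
```

```bash
python3 - <<'E'
from h import *
np.set_printoptions(precision=1,suppress=True)
snap('wrist','w2')
def feats(n):
    c=load(n); im=c['image']; hsv=cv2.cvtColor(im,cv2.COLOR_RGB2HSV)
    out={}
    m=(hsv[:,:,2]<55).astype(np.uint8)
    k,l,s,ct=cv2.connectedComponentsWithStats(m)
    for i in range(1,k):
        if 800<s[i][4]<4000 and 250<ct[i][0]<400 : out.setdefault('blk',[]).append((s[i].tolist(),ct[i].tolist(), cv2.minAreaRect(np.argwhere(l==i)[:,::-1].astype(np.float32))))
    m=cv2.inRange(hsv,(3,180,90),(14,255,255)); k,l,s,ct=cv2.connectedComponentsWithStats(m)
    out['tip']=[(s[i].tolist(),ct[i].tolist()) for i in range(1,k) if s[i][4]>60]
    m=cv2.inRange(hsv,(105,130,40),(125,255,255)); k,l,s,ct=cv2.connectedComponentsWithStats(m)
    out['blue']=[(s[i].tolist(),ct[i].tolist()) for i in range(1,k) if s[i][4]>200]
    return out
for n in('w1','w2'):
    for k,v in feats(n).items(): print(n,k,v)
E
```

```text
w1 blk [([300, 181, 32, 63, 1828], [315.61706783369806, 213.054704595186], ((315.5451354980469, 212.30877685546875), (61.99763870239258, 30.636962890625), 88.02507019042969))]
w1 tip [([302, 73, 18, 17, 270], [310.2481481481482, 80.57037037037037])]
w1 blue [([350, 286, 25, 71, 951], [361.94637223974763, 326.71503680336485])]
w2 blk [([251, 0, 43, 53, 1104], [276.0951086956522, 25.182971014492754], ((276.10003662109375, 25.300006866455078), (26.487152099609375, 60.69240951538086), 37.87498474121094)), ([299, 271, 29, 59, 1530], [312.78627450980395, 301.0418300653595], ((313.0, 300.0), (58.0, 28.0), 90.0))]
w2 tip [([304, 181, 16, 14, 199], [311.5929648241206, 187.71859296482413])]
w2 blue [([340, 370, 25, 70, 898], [351.7338530066815, 409.33853006681517])]
```

View pics/w2.png

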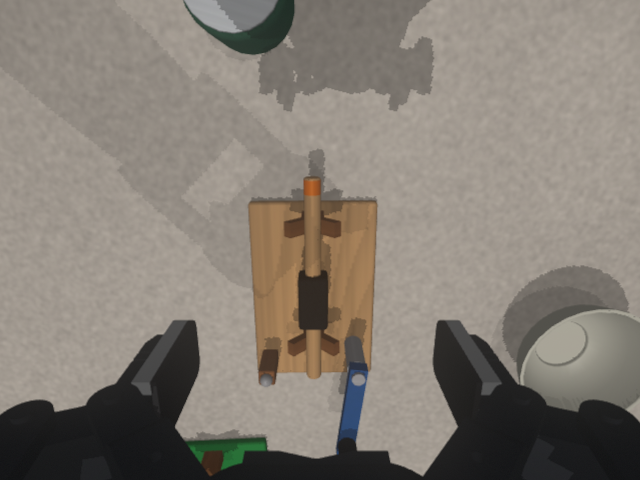

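```bash
python3 - <<'E'
from h import *
np.set_printoptions(precision=1,suppress=True)
a=load('w1');b=load('w2');P={}
for n,p,q in [('tip',(311,71.5),(312.5,179)),('tail',(318.5,299),(314.5,376)),('hinge',(368,296.5),(358.5,380)),('post',(268,305),(265.5,381)),
 ('blk',(315.8,213),(313,300.5)),('blkfront',(315,182),(313,272)),('knob',(359,390),(346,446)),('basefl',(245,113),(249,201)),('basefr',(381,108),(377,200)),('disc',(368,296.5),(358.5,380))]:
    P[n],e=tri(a,p,b,q);print(n,P[n],round(e,1))
u=P['tip']-P['tail'];print(np.linalg.norm(u),np.degrees(np.arctan2(u[1],u[0])))
u/=np.linalg.norm(u);print('origin from tail',P['tail']+u*80)
v=P['basefr']-P['basefl'];print(np.linalg.norm(v),np.degrees(np.arctan2(v[1],v[0]))+90)
h=P['knob']-P['hinge'];print('keeper dir deg',np.degrees(np.arctan2(h[1],h[0])),np.linalg.norm(h[:2]))
E
```

```text
tip [ 461.8 -126.5   46.9] 0.1
tail [ 507.9 -306.1   50.6] 1.5
hinge [ 543.9 -285.6   71.4] 0.3
post [ 464.8 -319.2   55.1] 0.1
blk [ 488.5 -231.7   46.9] 0.1
blkfront [ 482.6 -207.8   40.1] 0.1
knob [ 582.7 -439.4  -14.4] 2.9
basefl [ 411.  -168.2    1.8] 0.6
basefr [ 527.  -138.7   -1.4] 0.4
disc [ 543.9 -285.6   71.4] 0.3
185.45052810440802 104.36884003210253
origin from tail [ 488.  -228.6   49. ]
119.71647673433957 104.2829006649458
keeper dir deg -75.8517729889057 158.6613625335877
```

```bash
python3 - <<'E'
from h import *
plan([490.6,-239.3,27],R_for(104.3))
E
```

```text
clock 1.83 shift [ 2.239  5.219 -0.072] turn [-0.004 -0.035  0.007] gap 85.6
```

Request:
send_rows:
  rows:
    - [[1,0.4,-0.04],[0,0,0]]
    - [[1.9,0.9,-0.07],[0,0,0]]
    - [[2.24,1.8,-0.07],[0,0,0]]
    - [[2.24,2.7,-0.07],[0,0,0]]
    - [[2.24,3.4,-0.07],[0,0,0]]
    - [[2.24,4.0,-0.07],[0,0,0]]
    - [[2.24,4.2,-0.07],[0,0,0]]
    - [[2.24,4.2,-0.07],[0,0,0]]
  gripper: 0.65

```text
clock: 2.5
tcp_pos: [490.0, -239.4, 65.6]
tcp_rot: [[0.243, -0.003, 0.97], [-0.97, 0.002, 0.243], [-0.003, -1.0, -0.002]]
ft_force: [-0.6, 0.1, 0.9]
finger_gap: 55.6
```

```bash
python3 - <<'E'
from h import *
snap('wrist','w3'); plan([490.6,-239.3,27],R_for(104.3))
E
```

```text
clock 2.55 shift [-0.011  1.01  -0.004] turn [ 0.003 -0.032 -0.003] gap 55.8
```

View pics/w3.png

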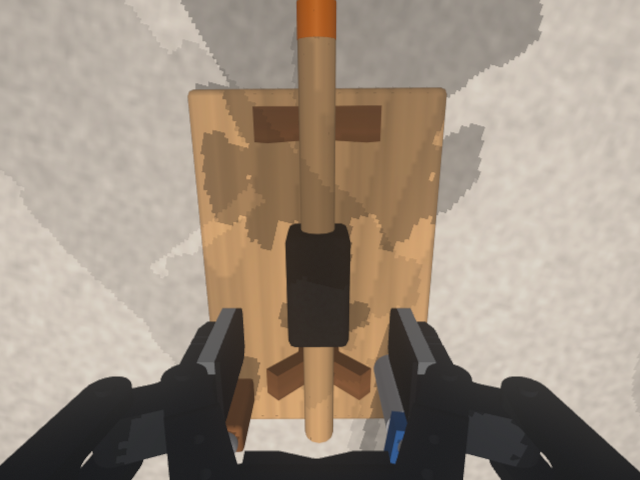

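Request:
send_rows:
  rows:
    - [[0,0.4,0],[0,0,0]]
    - [[0,0.75,0],[0,0,0]]
    - [[0,0.98,0],[0,0,0]]
    - [[0,0.98,0],[0,0,0]]
    - [[0,0.98,0],[0,0,0]]

```text
clock: 2.97
tcp_pos: [491.4, -239.3, 29.1]
tcp_rot: [[0.245, 0.001, 0.969], [-0.969, -0.001, 0.245], [0.001, -1.0, 0.001]]
ft_force: [-0.9, 0.6, 0.2]
finger_gap: 56.0
```

Request:
send_rows:
  rows:
    - [[0,0,0],[0,0,0]]
    - [[0,0,0],[0,0,0]]
    - [[0,0,0],[0,0,0]]
    - [[0,0,0],[0,0,0]]
    - [[0,0,0],[0,0,0]]
    - [[0,0,0],[0,0,0]]
    - [[0,0,0],[0,0,0]]
    - [[0,0,0],[0,0,0]]
  gripper: 0
  grip_force: 45

```text
clock: 3.63
tcp_pos: [490.9, -239.3, 29.2]
tcp_rot: [[0.246, -0.0, 0.969], [-0.969, -0.001, 0.246], [0.001, -1.0, -0.0]]
ft_force: [-5.0, -0.6, 5.9]
finger_gap: 25.4
```

```bash
python3 - <<'E'
from h import *
snap('wrist','w4'); plan([490.6,-239.3,27],R_for(104.3)); print(monitor.read_state()['ft_force'])
E
```

```text
clock 3.68 shift [-0.002  0.054 -0.007] turn [ 0.003 -0.01   0.01 ] gap 25.6
[-4.97487928 -0.74458693  5.33324215]
```

View pics/w4.png

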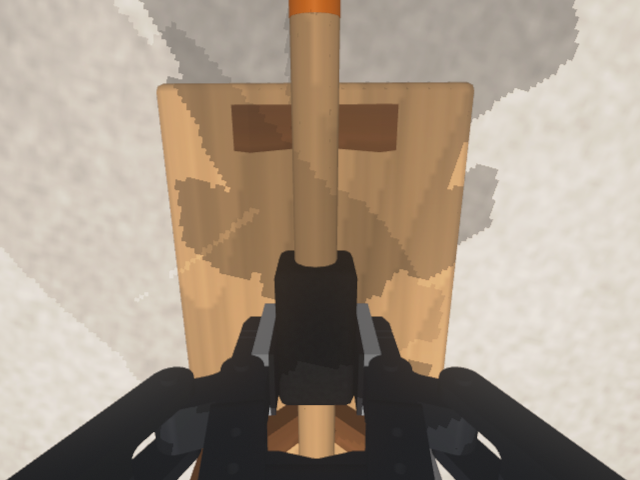

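```bash
python3 - <<'E'
from h import *
np.set_printoptions(precision=1,suppress=True)
s=monitor.read_state();c=load('w4')
T=np.eye(4);T[:3,:3]=s['tcp_rot'];T[:3,3]=s['tcp_pos']
X=np.linalg.inv(T)@c['extrinsics'];np.save('X.npy',X);print(X)
hole=np.array([531.6,149,78]);a=np.radians(112.3);u=np.array([np.cos(a),np.sin(a),0]);l=np.array([-u[1],u[0],0])
for tilt in(35,45):
  for lat in(-60,60):
    out=190
    R=R_for(112.3)@Ro.from_euler('z',-tilt,degrees=True).as_matrix()
    pos=hole-u*out+l*lat+np.array([0,0,70])
    M=np.eye(4);M[:3,:3]=R;M[:3,3]=pos
    cc=dict(mtx=c['mtx'],extrinsics=M@X)
    tip=pos+R@np.array([-118+0,-16,0])
    print(tilt,lat,pos,'tooly',R[:,1],'cam',(M@X)[:3,3],'hole px',proj(cc,hole),'rodtip px',proj(cc,tip),tip)
E
```

```text
[[  -0.     0.9    0.3  -80.5]
 [  -0.    -0.3    0.9 -142.1]
 [   1.     0.     0.    -0.8]
 [   0.     0.     0.     1. ]]
35 -60 [659.2  -4.  148. ] tooly [ 0.2 -0.5 -0.8] cam [602.5 132.1 218.2] hole px [-170.9 -891.9] rodtip px [318.9 -41.8] [619.   93.9  93.4]
35 60 [548.2 -49.6 148. ] tooly [ 0.2 -0.5 -0.8] cam [491.5  86.5 218.2] hole px [ 816.  -888.9] rodtip px [318.9 -41.8] [508.   48.4  93.4]
45 -60 [659.2  -4.  148. ] tooly [ 0.3 -0.7 -0.7] cam [598.7 141.3 191.5] hole px [ -787.9 -1924.6] rodtip px [318.9 -41.8] [623.3  83.6  75.9]
45 60 [548.2 -49.6 148. ] tooly [ 0.3 -0.7 -0.7] cam [487.7  95.7 191.5] hole px [ 1447.3 -1913.2] rodtip px [318.9 -41.8] [512.2  38.1  75.9]
```

```bash
python3 - <<'E'
from h import *
np.set_printoptions(precision=1,suppress=True)
X=np.load('X.npy');c=load('w4')
hole=np.array([531.6,149,78]);a=np.radians(112.3);u=np.array([np.cos(a),np.sin(a),0]);l=np.array([-u[1],u[0],0])
for tilt,out,up in((30,170,90),(40,170,70)):
  for lat in(-50,50):
    R=R_for(112.3)@Ro.from_euler('z',tilt,degrees=True).as_matrix()
    pos=hole-u*out+l*lat+np.array([0,0,up])
    M=np.eye(4);M[:3,:3]=R;M[:3,3]=pos
    cc=dict(mtx=c['mtx'],extrinsics=M@X)
    tip=pos+R@np.array([-118+0,-16,0])
    print(tilt,lat,pos,'tooly',R[:,1],'cam',(M@X)[:3,3],'hole px',proj(cc,hole),'rodtip px',proj(cc,tip),tip)
R=R_for(112.3)@Ro.from_euler('z',30,degrees=True).as_matrix()
pos=hole-u*170-l*50+np.array([0,0,90]); plan(pos,R)
E
```

```text
30 -50 [642.4  10.7 168. ] tooly [-0.2  0.5 -0.9] cam [642.1   9.2 331.3] hole px [244.5  74.7] rodtip px [318.9 -41.8] [606.6  97.8 240.9]
30 50 [549.8 -27.3 168. ] tooly [-0.2  0.5 -0.9] cam [549.6 -28.8 331.3] hole px [389.2  74.8] rodtip px [318.9 -41.8] [514.1  59.9 240.9]
40 -50 [642.4  10.7 148. ] tooly [-0.2  0.6 -0.8] cam [652.9 -17.  308.6] hole px [245.7 100.7] rodtip px [318.9 -41.8] [612.   84.8 236.1]
40 50 [549.8 -27.3 148. ] tooly [-0.2  0.6 -0.8] cam [560.3 -55.  308.6] hole px [387.9 100.9] rodtip px [318.9 -41.8] [519.4  46.9 236.1]
clock 3.68 shift [-5.1 -3.5  5.2] turn [-0.3 -1.3  5. ] gap 25.6
```

Request:
send_rows:
  rows:
    - [[0,-0.5,0],[0,0,0]]
    - [[0,-1.2,0],[0,0,0]]
    - [[0,-2.0,0.2],[0,0,0]]
    - [[-0.5,-2.6,0.8],[0,-0.2,0.7]]
    - [[-1.2,-3.0,1.4],[-0.1,-0.4,1.5]]
    - [[-1.9,-3.3,2.0],[-0.1,-0.6,2.5]]
    - [[-2.6,-3.5,2.6],[-0.2,-0.9,3.5]]
    - [[-3.2,-3.5,3.2],[-0.2,-1.1,4.3]]

```text
clock: 4.35
tcp_pos: [584.9, -82.0, 170.9]
tcp_rot: [[0.326, -0.15, 0.934], [-0.838, 0.411, 0.358], [-0.437, -0.899, 0.008]]
ft_force: [0.2, 0.7, -1.2]
finger_gap: 25.3
```

```bash
python3 - <<'E'
from h import *
hole=np.array([531.6,149,78]);a=np.radians(112.3);u=np.array([np.cos(a),np.sin(a),0]);l=np.array([-u[1],u[0],0])
R=R_for(112.3)@Ro.from_euler('z',30,degrees=True).as_matrix()
pos=hole-u*170-l*50+np.array([0,0,90]); plan(pos,R)
E
```

```text
clock 4.35 shift [-1.443  0.801  2.169] turn [-0.173 -0.155  0.68 ] gap 25.3
```

Request:
send_rows:
  rows:
    - [[-0.5,0.3,0.7],[0,0,0.3]]
    - [[-1.0,0.5,1.4],[-0.1,-0.1,0.5]]
    - [[-1.4,0.8,2.0],[-0.15,-0.1,0.6]]
    - [[-1.4,0.8,2.0],[-0.15,-0.1,0.6]]
    - [[-1.4,0.8,2.0],[-0.15,-0.1,0.6]]

```text
clock: 4.77
tcp_pos: [635.6, 6.7, 163.7]
tcp_rot: [[0.324, -0.187, 0.928], [-0.809, 0.454, 0.374], [-0.491, -0.871, -0.004]]
ft_force: [0.1, -1.4, -1.5]
finger_gap: 25.1
```

```bash
python3 - <<'E'
from h import *
snap('wrist','w5');print(monitor.read_state()['tcp_pos'],monitor.read_state()['q'])
hole=np.array([531.6,149,78]);a=np.radians(112.3);u=np.array([np.cos(a),np.sin(a),0]);l=np.array([-u[1],u[0],0])
R=R_for(112.3)@Ro.from_euler('z',30,degrees=True).as_matrix()
pos=hole-u*170+l*50+np.array([0,0,90]); plan(pos,R)
E
```

```text
[635.39273247   5.44242623 164.07630956] [-0.32938278  0.76679788  1.03997376  0.38107727  1.68118808 -0.73427348]
clock 4.82 shift [-0.076 -0.059 -2.29 ] turn [-0.004 -0.084  0.101] gap 25.2
```

View pics/w5.png

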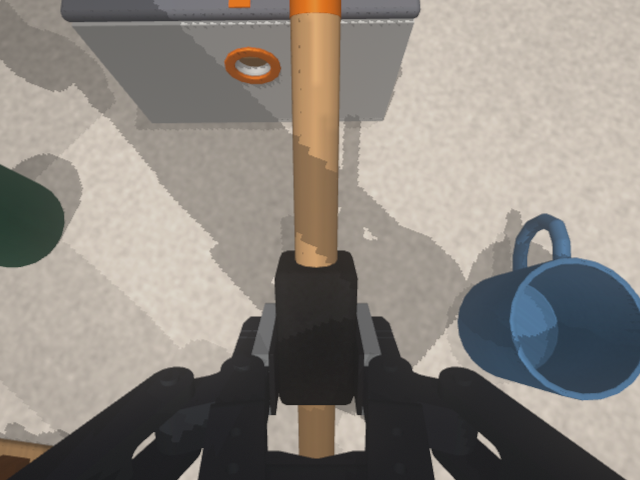

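Request:
send_rows:
  rows:
    - [[0,0,-0.8],[0,0,0]]
    - [[0,0,-1.6],[0,0,0]]
    - [[0,0,-2.3],[0,0,0]]
    - [[0,0,-2.3],[0,0,0]]
    - [[0,0,-2.3],[0,0,0]]
    - [[0,0,-2.3],[0,0,0]]

```text
clock: 5.32
tcp_pos: [550.4, -29.6, 165.1]
tcp_rot: [[0.321, -0.184, 0.929], [-0.81, 0.454, 0.37], [-0.49, -0.872, -0.003]]
ft_force: [0.6, -0.1, -1.1]
finger_gap: 25.5
```

```bash
python3 - <<'E'
from h import *
np.set_printoptions(precision=1,suppress=True)
snap('wrist','w6');E={}
for n in('w5','w6'):
    c=load(n);hsv=cv2.cvtColor(c['image'],cv2.COLOR_RGB2HSV); m=cv2.inRange(hsv,(3,170,70),(16,255,255))
    k,l,s,ct=cv2.connectedComponentsWithStats(m)
    for i in range(1,k):
        if s[i][4]>150 and s[i][1]>15:
            cs,_=cv2.findContours((l==i).astype(np.uint8),cv2.RETR_EXTERNAL,cv2.CHAIN_APPROX_NONE); e=cv2.fitEllipse(max(cs,key=len)); print(n,s[i],e); E[n]=e[0]
print(tri(load('w5'),E['w5'],load('w6'),E['w6']))
E
```

```text
w5 [225  47  55  36 966] ((252.12100219726562, 65.11107635498047), (34.19790267944336, 54.73712921142578), 98.32659149169922)
w6 [362  45  55  36 956] ((388.6276550292969, 63.07526397705078), (33.8587532043457, 54.79170608520508), 79.27650451660156)
(array([531.2, 148.2,  80.6]), np.float64(0.12447950640121211))
```

View pics/w6.png

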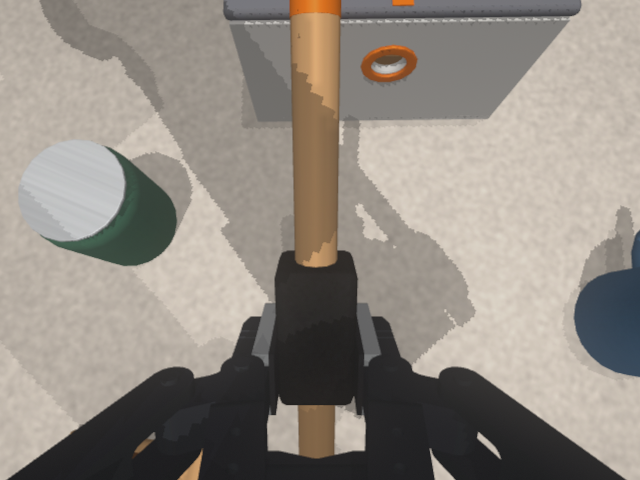

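```bash
python3 - <<'E'
from h import *
np.set_printoptions(precision=1,suppress=True)
a=load('w5');b=load('w6')
im=np.hstack([cv2.resize(a['image'][0:140,40:440],(800,280)),]);im2=cv2.resize(b['image'][0:140,200:600],(800,280))
cv2.imwrite('pics/z1.png',np.vstack([im,im2])[:,:,::-1])
# own rod check: tip in scene/top relative
E
```

```text
(no output)
```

View pics/z1.png

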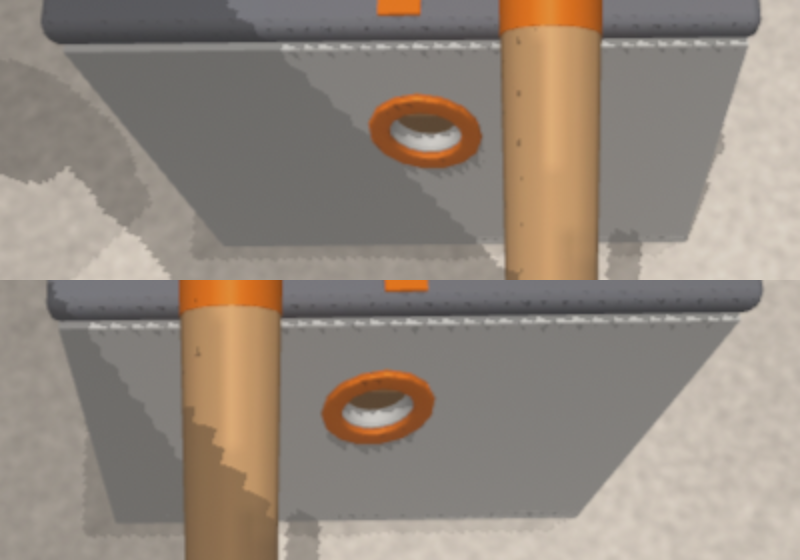

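```bash
python3 - <<'E'
from h import *
np.set_printoptions(precision=1,suppress=True)
a=load('w5');b=load('w6');P=[]
for p,q in [((152.5,123),(258,121)),((383.5,120.5),(488.5,118.5)),((73,25),(230,22.5)),((413,22.5),(570,20))]:
    x,e=tri(a,p,b,q);P.append(x);print(x,e)
for i in(0,2):
    v=P[i+1]-P[i];print(np.linalg.norm(v),np.degrees(np.arctan2(v[1],v[0]))+90,(P[i]+P[i+1])/2)
s=monitor.read_state();print(s['tcp_pos'],s['tcp_rot'],s['q'])
snap('scene','s1');snap('top','t1')
for n,m in(('scene','s1'),('top','t1')):
    pass
E
python3 - <<'E'
import cv2
a=cv2.imread('pics/s1.png')[150:330,330:530];b=cv2.imread('pics/t1.png')[170:320,120:330]
cv2.imwrite('pics/z2.png',__import__('numpy').hstack([cv2.resize(a,(400,360),interpolation=2),cv2.resize(b,(400,360),interpolation=2)]))
E
```

```text
[438.4 112.1  -1.8] 0.5013024012856545
[624.  188.4  -1. ] 0.03481048854075021
[438.4 112.6 116.9] 0.5464766287736279
[622.8 186.3 118.7] 0.14619561825807012
200.68988506375874 112.35257271280787 [531.2 150.3  -1.4]
198.53971747818414 111.80121682998737 [530.6 149.4 117.8]
[550.6 -29.3 164.8] [[ 0.3 -0.2  0.9]
 [-0.8  0.5  0.4]
 [-0.5 -0.9 -0. ]] [-0.4  0.6  1.3  0.3  1.6 -0.9]
```

View pics/z2.png

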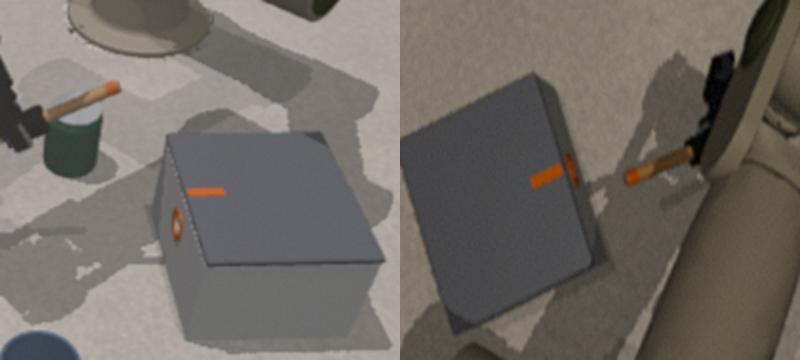

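```bash
cat >> h.py <<'E'
H=np.array([530.6,150.2,80.3]);BA=112.1;U=np.array([np.cos(np.radians(BA)),np.sin(np.radians(BA)),0])
def poke(d,z=64.5): # tip depth d from wall outer face
    p=H+U*(d-118);p[2]=z;return p
E
python3 - <<'E'
from h import *
print(poke(-30));plan(poke(-30),R_for(BA))
E
```

```text
[586.28119094  13.07376263  64.5       ]
clock 5.47 shift [0.665 2.488 1.227] turn [ 0.02  -0.055 -4.898] gap 25.0
```

Request:
send_rows:
  rows:
    - [[0.1,0.4,0.2],[0,0,-0.8]]
    - [[0.2,0.8,0.4],[0,0,-1.7]]
    - [[0.35,1.2,0.65],[0,0,-2.6]]
    - [[0.5,1.7,0.9],[0,0,-3.5]]
    - [[0.6,2.1,1.1],[0,0,-4.4]]
    - [[0.66,2.4,1.22],[0,-0.05,-4.9]]
    - [[0.66,2.48,1.22],[0,-0.05,-4.9]]
    - [[0.66,2.48,1.22],[0,-0.05,-4.9]]

```text
clock: 6.13
tcp_pos: [585.1, 14.1, 64.2]
tcp_rot: [[0.378, -0.005, 0.926], [-0.926, 0.001, 0.378], [-0.003, -1.0, -0.004]]
ft_force: [0.1, 0.2, -0.9]
finger_gap: 25.5
```

```bash
python3 - <<'E'
from h import *
np.set_printoptions(precision=1,suppress=True)
plan(poke(-30),R_for(BA))
a=snap('scene','s2');b=snap('top','t2')
cv2.imwrite('pics/z2.png',np.hstack([cv2.resize(x,(400,400),interpolation=cv2.INTER_CUBIC) for x in(a['image'][210:310,360:460],b['image'][200:280,180:260])])[:,:,::-1])
s=monitor.read_state();print(s['tcp_pos'],s['tcp_rot'])
tip=s['tcp_pos']+s['tcp_rot']@np.array([-118,-15.8,0]);print('tip',tip,proj(a,tip),proj(b,tip),'hole',proj(a,H-3*U),proj(b,H-3*U))
E
```

```text
clock 6.13 shift [ 0. -0.  0.] turn [ 0.  0. -0.] gap 25.5
[586.   12.4  65.5] [[ 0.4 -0.   0.9]
 [-0.9  0.   0.4]
 [-0.  -1.  -0. ]]
tip [541.7 121.7  81.4] [405.  260.9] [220.9 236.3] hole [417.3 261.2] [210.3 240.3]
```

View pics/z2.png

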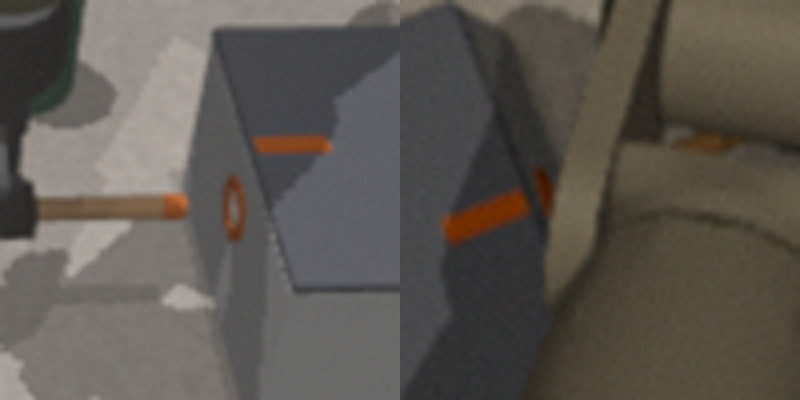

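```bash
python3 - <<'E'
from h import *
plan(poke(-2),R_for(BA))
plan(poke(14),R_for(BA))
E
```

```text
clock 6.23 shift [-0.714  0.025  0.013] turn [ 0.017 -0.009 -0.01 ] gap 25.6
clock 6.23 shift [-1.114  0.025  0.013] turn [ 0.017 -0.009 -0.01 ] gap 25.6
```

Request:
send_rows:
  rows:
    - [[-0.35,0.02,0.0],[0,0,0]]
    - [[-0.7,0.02,0.0],[0,0,0]]
    - [[-0.8,0.02,0.0],[0,0,0]]
    - [[-0.9,0.02,0.0],[0,0,0]]
    - [[-1.0,0.02,0.0],[0,0,0]]
    - [[-1.1,0.02,0],[0,0,0]]
    - [[-1.1,0.02,0.0],[0,0,0]]

```text
clock: 6.82
tcp_pos: [568.7, 54.3, 64.1]
tcp_rot: [[0.376, -0.002, 0.926], [-0.926, -0.001, 0.376], [-0.0, -1.0, -0.003]]
ft_force: [-1.0, 0.9, -0.6]
finger_gap: 25.3
```

```bash
python3 - <<'E'
from h import *
a=snap('scene','s3')
cv2.imwrite('pics/z3.png',cv2.resize(a['image'][210:310,360:460],(500,500),interpolation=cv2.INTER_CUBIC)[:,:,::-1])
s=monitor.read_state();print(s['tcp_pos'],s['ft_force'],s['moment'])
plan(poke(33),R_for(BA))
E
```

```text
[568.90494246  53.93614096  64.15595943] [-0.79216755 -0.43493009 -0.42151577] [-0.04761178 -0.07756428 -0.00364605]
clock 6.87 shift [-0.465 -0.009  0.018] turn [ 0.023  0.001 -0.002] gap 25.3
```

View pics/z3.png

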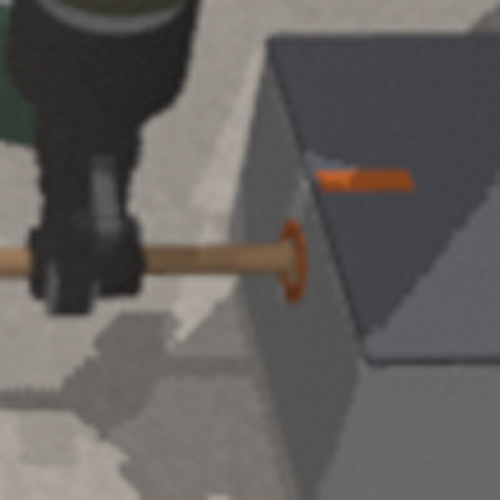

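The tip is inside the ring (at about pixel 290,262 of the crop), with no contact force. Next I push to about 33 mm depth.

Request:
send_rows:
  rows:
    - [[-0.15,0,0.01],[0,0,0]]
    - [[-0.3,0,0.01],[0,0,0]]
    - [[-0.4,0,0.02],[0,0,0]]
    - [[-0.46,0,0.02],[0,0,0]]
    - [[-0.48,0,0.02],[0,0,0]]
    - [[-0.48,0,0.02],[0,0,0]]

```text
clock: 7.37
tcp_pos: [562.5, 71.6, 64.2]
tcp_rot: [[0.377, -0.002, 0.926], [-0.926, -0.002, 0.377], [0.001, -1.0, -0.002]]
ft_force: [0.8, -7.2, -0.6]
finger_gap: 25.3
```

```bash
python3 - <<'E'
from h import *
a=snap('scene','s4')
s=monitor.read_state();print(s['tcp_pos'],s['ft_force'],s['moment'],s['clock'])
plan(poke(-40),R_for(BA))
E
```

```text
[562.58892489  71.4677823   64.22992688] [ 0.66393801 -6.71917287 -0.25681925] [-0.95670104 -0.19915335  0.17568553] 7.4167
clock 7.42 shift [ 1.825e+00 -5.000e-03 -1.000e-03] turn [0.024 0.004 0.012] gap 25.2
```

View pics/s4.png

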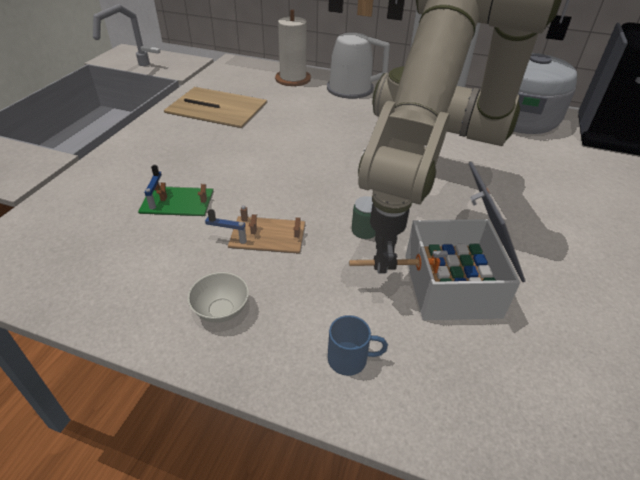

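Request:
send_rows:
  rows:
    - [[0.5,0,0],[0,0,0]]
    - [[1.2,0,0],[0,0,0]]
    - [[1.8,-0.1,0],[0,0,0]]
    - [[2.2,-0.6,0],[0,0,0]]
    - [[2.4,-1.4,0],[0,0,0]]
    - [[2.4,-1.9,0],[0,0,0]]
    - [[2.4,-1.9,0],[0,0,0]]

```text
clock: 8.0
tcp_pos: [600.6, -17.4, 144.5]
tcp_rot: [[0.375, 0.005, 0.927], [-0.927, -0.002, 0.375], [0.003, -1.0, 0.004]]
ft_force: [0.8, 0.1, -0.6]
finger_gap: 25.4
```

```bash
python3 - <<'E'
from h import *
plan([490.9,-239.3,140],R_for(104.3))
E
```

```text
clock 8.0 shift [ 4.112  0.109 -4.625] turn [-0.039  1.291  0.031] gap 25.4
```

Request:
send_rows:
  rows:
    - [[0.6,0,-0.6],[0,0.3,0]]
    - [[1.2,0,-1.3],[0,0.6,0]]
    - [[1.8,0,-2.0],[0,0.9,0]]
    - [[2.4,0,-2.7],[0,1.2,0]]
    - [[3.0,0,-3.4],[0,1.3,0]]
    - [[3.6,0.1,-4.0],[-0.04,1.3,0.03]]
    - [[4.1,0.1,-4.6],[-0.04,1.3,0.03]]
    - [[4.1,0.1,-4.6],[-0.04,1.3,0.03]]

```text
clock: 8.67
tcp_pos: [487.7, -241.6, 135.5]
tcp_rot: [[0.243, -0.009, 0.97], [-0.97, 0.001, 0.243], [-0.003, -1.0, -0.008]]
ft_force: [-0.6, -0.7, -0.1]
finger_gap: 25.2
```

Request:
send_rows:
  rows:
    - [[0,0,0],[0,0,0]]
    - [[0,0,0],[0,0,0]]

```text
clock: 8.83
tcp_pos: [490.0, -237.2, 135.9]
tcp_rot: [[0.247, -0.008, 0.969], [-0.969, 0.002, 0.247], [-0.004, -1.0, -0.007]]
ft_force: [-0.3, 0.3, -0.6]
finger_gap: 25.9
```

```bash
python3 - <<'E'
from h import *
np.set_printoptions(precision=3,suppress=True)
c=snap('wrist','w7'); print(monitor.read_state()['tcp_rot'])
plan([490.9,-239.3,80],R_for(104.2)); plan([490.9,-239.3,29.7],R_for(104.2))
E
```

```text
[[ 0.248 -0.008  0.969]
 [-0.969  0.002  0.248]
 [-0.004 -1.    -0.007]]
clock 8.88 shift [0.067 1.402 0.012] turn [ 0.068  0.026 -0.035] gap 25.0
clock 8.88 shift [0.071 2.659 0.021] turn [ 0.068  0.026 -0.035] gap 25.0
```

View pics/w7.png

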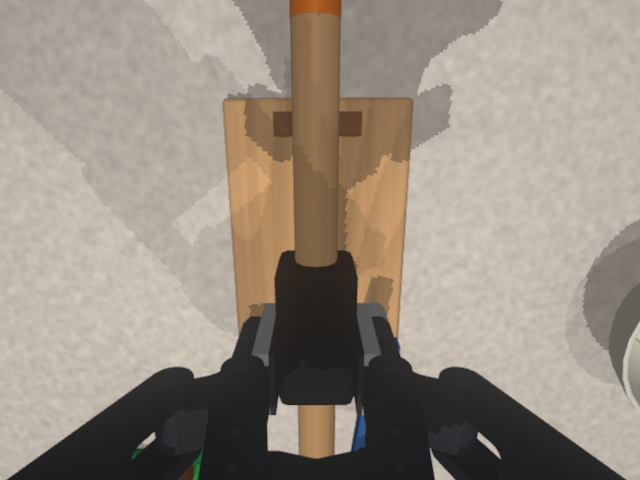

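Request:
send_rows:
  rows:
    - [[0.07,0.6,0.02],[0.06,0.03,-0.03]]
    - [[0.07,1.3,0.02],[0.06,0.03,-0.03]]
    - [[0.07,1.8,0.02],[0.06,0.03,-0.03]]
    - [[0.07,2.1,0.02],[0.06,0.03,-0.03]]
    - [[0.07,2.3,0.02],[0.06,0.03,-0.03]]
    - [[0.07,2.3,0.02],[0.06,0.03,-0.03]]
    - [[0.07,2.3,0.02],[0.06,0.03,-0.03]]

```text
clock: 9.47
tcp_pos: [491.2, -240.1, 44.8]
tcp_rot: [[0.245, -0.0, 0.97], [-0.97, -0.001, 0.245], [0.001, -1.0, -0.0]]
ft_force: [0.8, 0.2, -0.8]
finger_gap: 25.2
```

```bash
python3 - <<'E'
from h import *
plan([490.9,-239.3,29.7],R_for(104.2)); print(monitor.read_state()['ft_force'])
E
```

```text
clock 9.47 shift [-0.021  0.377 -0.002] turn [ 0.003 -0.005  0.006] gap 25.2
[ 0.79305906  0.1887884  -0.76576036]
```

Request:
send_rows:
  rows:
    - [[-0.01,0.15,0],[0,0,0]]
    - [[-0.01,0.25,0],[0,0,0]]
    - [[-0.01,0.35,0],[0,0,0]]
    - [[-0.01,0.37,0],[0,0,0]]
    - [[-0.01,0.37,0],[0,0,0]]
    - [[-0.01,0.37,0],[0,0,0]]

```text
clock: 9.97
tcp_pos: [490.7, -240.3, 29.8]
tcp_rot: [[0.244, -0.0, 0.97], [-0.97, -0.001, 0.244], [0.001, -1.0, -0.0]]
ft_force: [0.4, -0.4, -0.6]
finger_gap: 25.4
```

```bash
python3 - <<'E'
from h import *
plan([490.9,-239.3,29.5],R_for(104.2)); print(monitor.read_state()['ft_force'])
E
```

```text
clock 9.97 shift [-0.023  0.007  0.012] turn [ 0.004 -0.015  0.006] gap 25.4
[ 0.42530423 -0.3618697  -0.62221776]
```

Request:
send_rows:
  rows:
    - [[0,0.01,0],[0,0,0]]
    - [[0,0.01,0],[0,0,0]]
    - [[0,0.01,0],[0,0,0]]
    - [[0,0.01,0],[0,0,0]]
    - [[0,0.01,0],[0,0,0]]
    - [[0,0.01,0],[0,0,0]]
  gripper: 0.65

```text
clock: 10.47
tcp_pos: [490.6, -240.3, 29.3]
tcp_rot: [[0.244, -0.0, 0.97], [-0.97, -0.001, 0.244], [0.0, -1.0, -0.001]]
ft_force: [0.4, 0.3, -0.5]
finger_gap: 55.8
```

Request:
send_rows:
  rows:
    - [[0,-0.4,0],[0,0,0]]
    - [[0,-1.1,0],[0,0,0]]
    - [[0,-2.0,0],[0,0,0]]
    - [[0,-2.9,0],[0,0,0]]
    - [[0.6,-3.6,0],[0,0,0]]
    - [[0.8,-4.0,0],[0,0,0]]
    - [[0.8,-4.0,0],[0,0,0]]
    - [[0.8,-4.0,0],[0,0,0]]

```text
clock: 11.13
tcp_pos: [498.4, -271.3, 189.3]
tcp_rot: [[0.243, -0.0, 0.97], [-0.97, -0.001, 0.243], [0.001, -1.0, -0.0]]
ft_force: [-0.1, -0.2, -0.3]
finger_gap: 55.5
```

```bash
python3 - <<'E'
from h import *
snap('wrist','w8');snap('scene','s8'); s=monitor.read_state();print(s['tcp_pos'],s['q'],s['clock'])
E
```

```text
[ 497.90945563 -270.35113613  187.84080528] [-7.03874000e-01  4.40630214e-01  1.43128097e+00 -6.75013558e-04
  1.27243082e+00 -9.50166722e-01] 11.2333
```

View pics/w8.png

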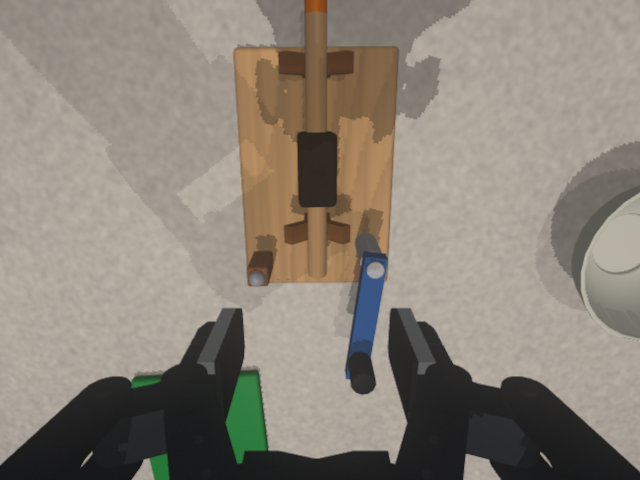

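View pics/s8.png

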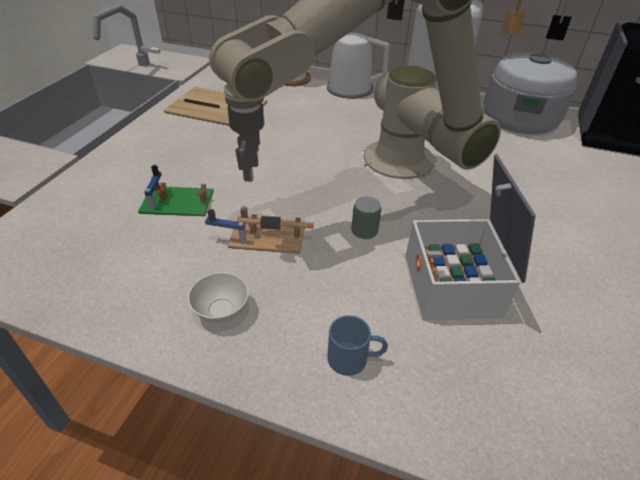

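```bash
python3 - <<'E'
from h import *
np.set_printoptions(precision=1,suppress=True)
c=load('w8'); cv2.imwrite('pics/z4.png',cv2.resize(c['image'][240:400,300:440],(700,800),interpolation=cv2.INTER_CUBIC)[:600,:,::-1] if 0 else cv2.resize(c['image'][250:400,300:440],(560,600),interpolation=cv2.INTER_CUBIC)[:,:,::-1])
g=cv2.cvtColor(c['image'],cv2.COLOR_RGB2HSV)
m=(g[:,:,2]<52).astype(np.uint8);m[:,390:]=0;m[:,:340]=0;m[:340]=0;m[400:]=0
k,l,s,ct=cv2.connectedComponentsWithStats(m)
print([(s[i],ct[i]) for i in range(1,k) if s[i][4]>50])
# rod check
print('tail',onz(c,(317,277),45),'tip edge',onz(c,(316,11),45),'blk',onz(c,(317.5,169),57))
print('hinge',onz(c,(375,270),67),'knob',onz(c,(362,383),95))
E
```

```text
[(array([348, 352,  27,  42, 737], dtype=int32), array([361.6, 371.6]))]
tail [ 508.7 -311.3   45. ] tip edge [ 464.4 -138.2   45. ] blk [ 488.7 -230.7   57. ]
hinge [ 544.2 -287.3   67. ] knob [ 552.5 -359.4   95. ]
```

View pics/z4.png

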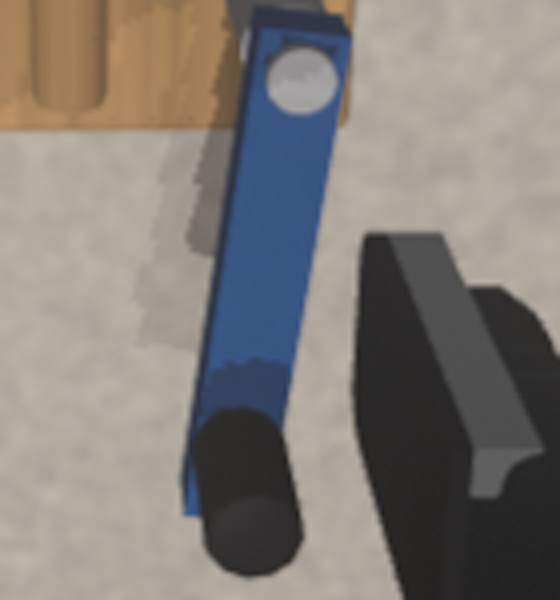

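```bash
cat >> h.py <<'E'
HG=np.array([543.8,-285.7])
def kp(th,z=78,rad=75):
    a=np.radians(194.3)+th; p=HG+rad*np.array([np.cos(a),np.sin(a)]); return [p[0],p[1],z],R_for(np.degrees(a)-180)
E
python3 - <<'E'
from h import *
print(kp(1.44)[0]);plan(*kp(1.44,130))
E
```

```text
[np.float64(552.6879955732533), np.float64(-360.17149477947805), 78]
clock 11.23 shift [2.514 1.44  0.783] turn [ 0.021  1.22  -0.016] gap 55.7
```

Request:
send_rows:
  rows:
    - [[0.6,0,0.2],[0,0.3,0]]
    - [[1.4,0.2,0.4],[0,0.7,0]]
    - [[2.1,0.5,0.6],[0,1.2,0]]
    - [[2.5,1.0,0.78],[0.02,1.2,0]]
    - [[2.5,1.4,0.78],[0.02,1.2,0]]
    - [[2.5,1.4,0.78],[0.02,1.2,0]]
    - [[2.5,1.4,0.78],[0.02,1.2,0]]
  gripper: 0.4

```text
clock: 11.82
tcp_pos: [552.6, -359.6, 131.8]
tcp_rot: [[0.121, -0.001, 0.993], [-0.993, 0.002, 0.121], [-0.002, -1.0, -0.001]]
ft_force: [0.6, -1.1, 0.2]
finger_gap: 34.2
```

```bash
python3 - <<'E'
from h import *
snap('wrist','w9');plan(*kp(1.44,78))
E
```

```text
clock 11.87 shift [ 0.006  1.385 -0.01 ] turn [-0.01   0.023 -0.003] gap 33.9
```

View pics/w9.png

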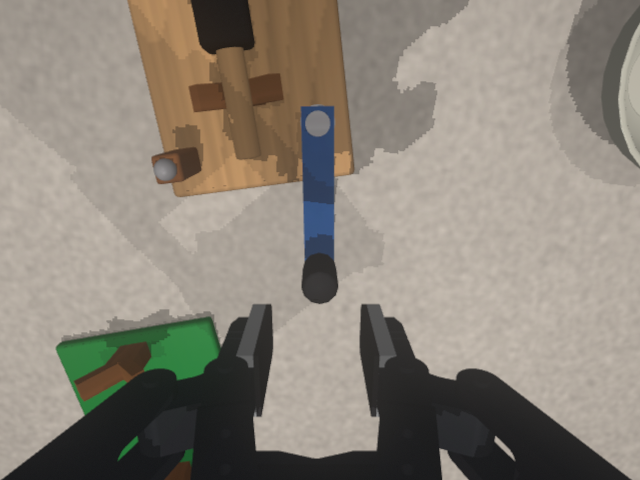

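Request:
send_rows:
  rows:
    - [[0,0.5,0],[0,0,0]]
    - [[0,1.0,0],[0,0,0]]
    - [[0,1.35,0],[0,0,0]]
    - [[0,1.38,0],[0,0,0]]
    - [[0,1.38,0],[0,0,0]]

```text
clock: 12.28
tcp_pos: [553.3, -360.3, 79.0]
tcp_rot: [[0.121, 0.002, 0.993], [-0.993, -0.0, 0.121], [0.001, -1.0, 0.002]]
ft_force: [-0.8, -0.0, -0.2]
finger_gap: 33.9
```

```bash
python3 - <<'E'
from h import *
print(monitor.read_state()['tcp_pos'],monitor.read_state()['ft_force'])
for t in np.arange(1.34,0.55,-0.1): print(round(t,2));plan(*kp(t,77))
E
```

```text
[ 553.32448518 -360.28289151   79.03640142] [-8.39514223e-01 -7.97677221e-04 -1.91883626e-01]
1.34
clock 12.28 shift [-0.015  0.051 -0.203] turn [-0.018  0.977  0.006] gap 33.9
1.24
clock 12.28 shift [-0.043  0.05  -0.388] turn [-0.018  1.932  0.005] gap 33.9
1.14
clock 12.28 shift [-0.09   0.05  -0.569] turn [-0.019  2.887  0.004] gap 33.9
1.04
clock 12.28 shift [-0.154  0.049 -0.745] turn [-1.900e-02  3.842e+00  3.000e-03] gap 33.9
0.94
clock 12.28 shift [-0.236  0.049 -0.914] turn [-1.900e-02  4.797e+00  2.000e-03] gap 33.9
0.84
clock 12.28 shift [-0.335  0.049 -1.073] turn [-1.900e-02  5.752e+00  1.000e-03] gap 33.9
0.74
clock 12.28 shift [-0.448  0.048 -1.222] turn [-0.019  6.707  0.   ] gap 33.9
0.64
clock 12.28 shift [-0.576  0.048 -1.359] turn [-1.900e-02  7.661e+00 -1.000e-03] gap 33.9
```

Request:
send_rows:
  rows:
    - [[-0.01,0.03,-0.2],[0,0.98,0]]
    - [[-0.04,0.05,-0.39],[0,1.93,0]]
    - [[-0.09,0.05,-0.57],[0,2.89,0]]
    - [[-0.15,0.05,-0.75],[0,3.84,0]]
    - [[-0.24,0.05,-0.91],[0,4.8,0]]
    - [[-0.34,0.05,-1.07],[0,5.75,0]]
    - [[-0.45,0.05,-1.22],[0,6.7,0]]
    - [[-0.58,0.05,-1.36],[0,7.66,0]]

```text
clock: 12.95
tcp_pos: [496.8, -344.6, 78.4]
tcp_rot: [[-0.634, 0.004, 0.774], [-0.774, -0.003, -0.634], [-0.0, -1.0, 0.005]]
ft_force: [-0.2, -0.7, -1.1]
finger_gap: 34.0
```

```bash
python3 - <<'E'
from h import *
snap('wrist','w10');s=monitor.read_state();print(s['tcp_pos'],s['ft_force'])
for t in (.54,.44,.34,.24,.14,.04,-.04,-.1): print(round(t,2));plan(*kp(t,77))
E
```

```text
[ 496.05523476 -343.8453457    78.29756209] [ 0.83548278 -0.0641244  -0.1631363 ]
0.54
clock 13.0 shift [-0.013  0.032 -0.176] turn [-0.038  0.851 -0.007] gap 34.3
0.44
clock 13.0 shift [-0.039  0.031 -0.361] turn [-0.037  1.806 -0.009] gap 34.3
0.34
clock 13.0 shift [-0.084  0.03  -0.543] turn [-0.037  2.761 -0.011] gap 34.3
0.24
clock 13.0 shift [-0.146  0.03  -0.72 ] turn [-0.037  3.716 -0.012] gap 34.3
0.14
clock 13.0 shift [-0.226  0.029 -0.89 ] turn [-0.036  4.671 -0.014] gap 34.3
0.04
clock 13.0 shift [-0.322  0.028 -1.051] turn [-0.035  5.626 -0.016] gap 34.3
-0.04
clock 13.0 shift [-0.41   0.028 -1.172] turn [-0.035  6.39  -0.018] gap 34.3
-0.1
clock 13.0 shift [-0.483  0.028 -1.258] turn [-0.034  6.963 -0.019] gap 34.3
```

View pics/w10.png

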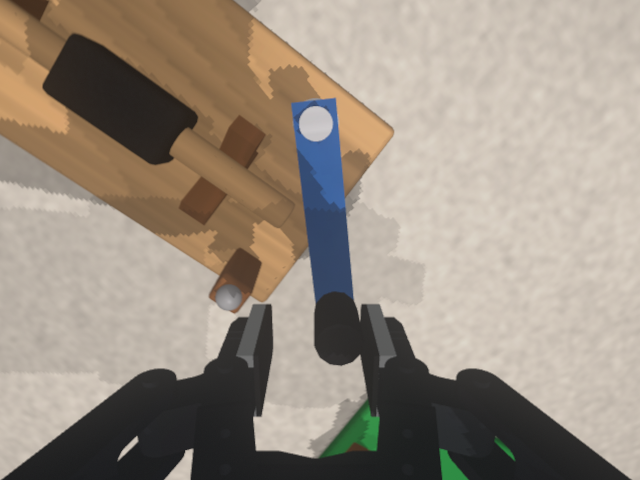

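Request:
send_rows:
  rows:
    - [[-0.01,0.02,-0.18],[0,0.85,0]]
    - [[-0.04,0.03,-0.36],[0,1.8,0]]
    - [[-0.08,0.03,-0.54],[0,2.76,0]]
    - [[-0.15,0.03,-0.72],[0,3.7,0]]
    - [[-0.23,0.03,-0.89],[0,4.67,0]]
    - [[-0.32,0.03,-1.05],[0,5.6,0]]
    - [[-0.41,0.03,-1.17],[0,6.4,0]]
    - [[-0.41,0.03,-1.17],[0,6.4,0]]

```text
clock: 13.67
tcp_pos: [471.0, -301.7, 76.5]
tcp_rot: [[-0.976, 0.003, 0.217], [-0.217, -0.002, -0.976], [-0.003, -1.0, 0.003]]
ft_force: [-0.2, -0.9, -0.6]
finger_gap: 34.3
```

```bash
python3 - <<'E'
from h import *
snap('wrist','w11');s=monitor.read_state();print(s['tcp_pos'],s['ft_force'])
for t in (-.04,-.1,-.12,-.15): print(round(t,2));plan(*kp(t,77))
E
```

```text
[ 471.00538258 -302.0954677    76.26889178] [ 0.39695005  0.11428051 -0.2329472 ]
-0.04
clock 13.72 shift [ 0.009 -0.018 -0.022] turn [-0.023  0.128 -0.026] gap 34.3
-0.1
clock 13.72 shift [ 0.004 -0.019 -0.135] turn [-0.022  0.701 -0.027] gap 34.3
-0.12
clock 13.72 shift [ 0.001 -0.019 -0.172] turn [-0.022  0.892 -0.027] gap 34.3
-0.15
clock 13.72 shift [-0.005 -0.019 -0.228] turn [-0.022  1.178 -0.028] gap 34.3
```

View pics/w11.png

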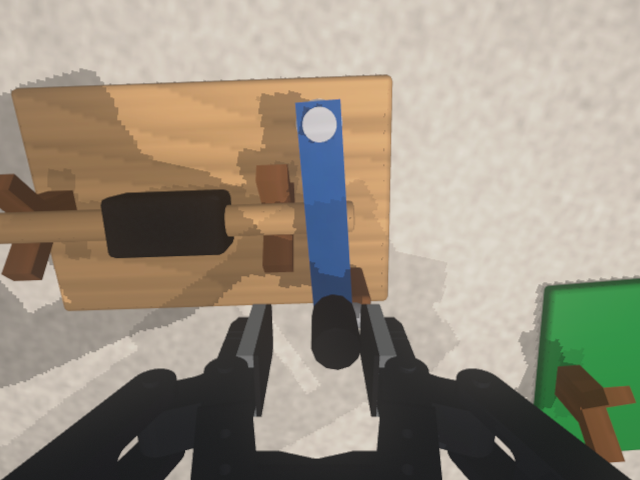

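Bar almost shut, with the knob at about (335,335) against the right pad. Next I creep on with small steps and watch the force.

Request:
send_rows:
  rows:
    - [[0,0,-0.05],[0,0.2,0]]
    - [[0,0,-0.1],[0,0.5,0]]
    - [[0,0,-0.15],[0,0.7,0]]
    - [[0,0,-0.18],[0,0.8,0]]
    - [[0,0,-0.18],[0,0.8,0]]
    - [[0,0,-0.18],[0,0.8,0]]

```text
clock: 14.22
tcp_pos: [469.8, -296.8, 75.4]
tcp_rot: [[-0.991, 0.005, 0.136], [-0.136, -0.004, -0.991], [-0.004, -1.0, 0.005]]
ft_force: [1.8, -7.6, -3.0]
finger_gap: 34.3
```

```bash
python3 - <<'E'
from h import *
snap('wrist','w12');s=monitor.read_state();print(s['tcp_pos'],s['ft_force'])
c=load('w12')
g=cv2.cvtColor(c['image'],cv2.COLOR_RGB2HSV); m=cv2.inRange(g,(105,120,40),(125,255,255))
cs,_=cv2.findContours(m,cv2.RETR_EXTERNAL,cv2.CHAIN_APPROX_NONE);k=max(cs,key=len)
# edges of the blue: rows 140..280
R=[];L=[]
for y in range(150,285,5):
    xs=np.where(m[y])[0]; L.append(onz(c,(xs.min(),y),67)[:2]);R.append(onz(c,(xs.max(),y),67)[:2])
for e in(L,R):
    vx,vy,_,_=cv2.fitLine(np.float32(e),cv2.DIST_HUBER,0,.01,.01).ravel(); print('bar angle',(np.degrees(np.arctan2(vy,vx))-14.3+90)%180-90)
E
```

```text
[ 469.77152444 -296.79356272   75.45184665] [ 4.33320797 -7.91533841 -4.04405326]
bar angle 0.09802246
bar angle -0.049102783
```

View pics/w12.png

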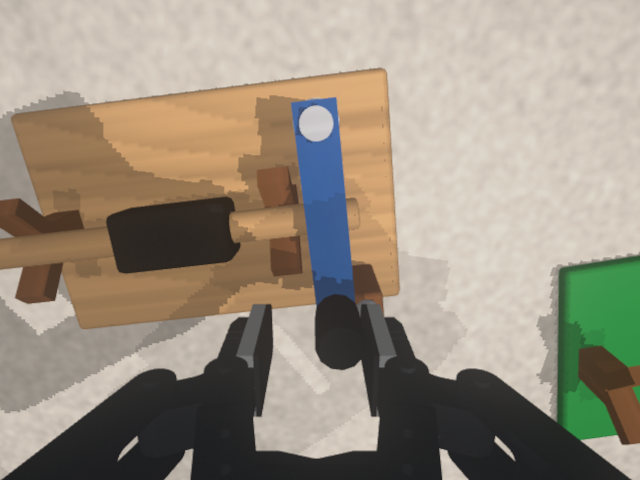

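Request:
send_rows:
  rows:
    - [[0,0,-0.05],[0,0,0]]
    - [[0,0,-0.05],[0,0,0]]
    - [[0,0,0.05],[0,0,0]]
    - [[0,0,0.17],[0,0,0]]
    - [[0,0,0.17],[0,0,0]]

```text
clock: 14.68
tcp_pos: [469.8, -302.3, 74.9]
tcp_rot: [[-0.991, 0.002, 0.135], [-0.135, -0.0, -0.991], [-0.002, -1.0, 0.0]]
ft_force: [-0.1, -0.3, 0.7]
finger_gap: 33.9
```

Request:
send_rows:
  rows:
    - [[0,-0.5,0],[0,0,0]]
    - [[0,-1.2,0],[0,0,0]]
    - [[0,-2.0,0],[0,0,0]]
    - [[0.4,-2.9,0],[0,0,0]]
    - [[0.8,-3.6,0],[0,0,0]]
    - [[0.8,-4.0,0],[0,0,0]]
    - [[0.8,-4.0,0],[0,0,0]]

```text
clock: 15.27
tcp_pos: [438.2, -306.7, 238.7]
tcp_rot: [[-0.991, 0.006, 0.135], [-0.135, -0.005, -0.991], [-0.005, -1.0, 0.006]]
ft_force: [0.2, -1.1, 0.5]
finger_gap: 34.1
```

```bash
python3 - <<'E'
from h import *
np.set_printoptions(precision=1,suppress=True)
snap('wrist','w13');snap('scene','s13');t=snap('top','t13');s=monitor.read_state();print(s['tcp_pos'],s['ft_force'],s['dq'])
c=load('w13')
g=cv2.cvtColor(c['image'],cv2.COLOR_RGB2HSV); m=cv2.inRange(g,(105,120,40),(125,255,255))
k,l,st,ct=cv2.connectedComponentsWithStats(m);print([(st[i]) for i in range(1,k) if st[i][4]>200])
i=1+np.argmax(st[1:,4]); m=(l==i)
R=[];L=[];y0,h=st[i][1],st[i][3]
for y in range(y0+int(.3*h),y0+int(.8*h)):
    xs=np.where(m[y])[0]; L.append(onz(c,(xs.min(),y),67)[:2]);R.append(onz(c,(xs.max(),y),67)[:2])
for e in(L,R):
    vx,vy,_,_=cv2.fitLine(np.float32(e),cv2.DIST_HUBER,0,.01,.01).ravel(); print('bar angle',(np.degrees(np.arctan2(vy,vx))-14.3+90)%180-90)
E
```

```text
[ 437.6 -305.4  233.6] [ 0.4 -0.3 -0.1] [ 0.  0.  0. -0.  0.  0.]
[array([ 295,   56,   33,  111, 1878], dtype=int32)]
bar angle 0.43239594
bar angle 0.20560455
```

View pics/w13.png

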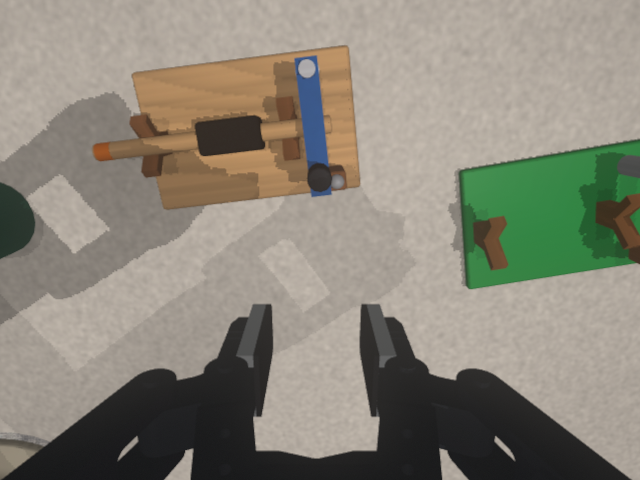

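View pics/s13.png

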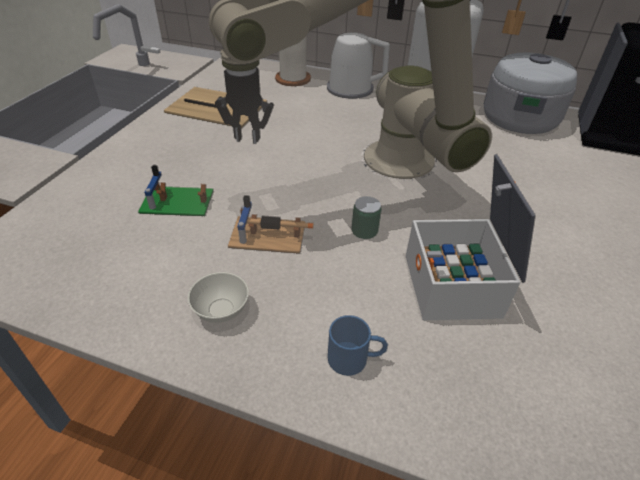

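```bash
python3 - <<'E'
from h import *
np.set_printoptions(precision=1,suppress=True)
c=load('w13'); tip=onz(c,(93.5,152.5),45);tail=onz(c,(331,124),45);b=onz(c,(230,134),57)
u=tip-tail;print(tip,tail,b,np.linalg.norm(u),np.degrees(np.arctan2(u[1],u[0])))
ticket.job_done()
E
```

```text
[ 460.5 -124.7   45. ] [ 508.1 -310.3   45. ] [ 490.6 -234.3   57. ] 191.667095251702 104.36556137320275
the job is handed in; nothing more can be done
```

I took the dowel from the holder and pushed its orange tip about 33 mm into the release hole, and the lid sprang open. I then laid the dowel back in the V rests the same way round, swung the keeper bar shut and handed the job in. The clock stood at about 15 s of the 61 s allowed; no verdict was reported.

What the last checks showed, from pictures taken after the arm had moved clear:

- **Lid:** it stands nearly upright in the scene picture. I did not measure its angle.
- **Dowel:** it lies in both rests with the tip 2.2 mm from where it started. Its direction is 104.4°, against 104.3° measured for the holder. The visible length came out at 191.7 mm, against 190 mm given.
- **Keeper bar:** its two edges measured 0.2° and 0.4° from shut, where the limit is about 2.3°. It pressed on its stop at about 8 N before I backed off, and the spring ball is visible behind it.
- **Mug, tin and bowl:** they look unmoved in the scene pictures. I did not measure their positions again.

One reading differed slightly. The grip block measured about 3 to 4 mm off along the dowel in the last view. The other views and the tip put it closer, and the limit is 18 mm.

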